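Sort rubber engine mounts by squeeze and seat them

ROBOT

A 6-joint arm with a two-finger parallel gripper is mounted at the origin on the work surface. World frame = base frame: x ahead of the robot, y to its left, z up, the work surface at z = 0. Lengths are in m, angles in degrees, forces in N, time in s.
With the tool pointing down it reaches from about 0.425 to 0.95 m from the base axis. Payload 14.7 kg.
Tool frame: the origin (TCP) lies midway between the tips of the shut fingers; the grasp point (between the pads) lies 19 mm behind it; z points along the fingers, y is the line along which they close (so a half turn about z gives the same grasp; the last joint's range is limited). The gripper opens to 85 mm and grips with 20 to 120 N. Pads are 22 mm wide; open, the fingers measure 114 mm over their backs; the gripper's body (76 mm by 85 mm) begins 54 mm behind the grasp point. The pads swing forward as they close: fully open they stand 13 mm farther back than shut.
Start: joints at [-66.211, 27.513, 91.461, -0, 61.026, -2.67], TCP at [0.29, -0.582, 0.193] pointing down, gripper open.
Joint ranges: [-157.49, 157.49], [-46.99, 117.5], [13.45, 153.17], [-89.5, 269.5], [5.16, 153.95], [-167.48, 167.48]. Speed limits (degrees/s): [108.29, 108.29, 136.94, 172.46, 172.46, 172.46].

INTERFACE

Orientations are given as a 3x3 rotation matrix whose columns are the frame's x, y, z axes.
In Python, from plant import robot gives the robot as it stands. The module is installed in compiled form; this text tells all that it offers.
- The arm moves only by the shell command python3 -m crank 'ROWS'. ROWS is JSON, a list of rows, each a list of 3 entries, a list of its own where there are three numbers: the shift along the tool's x, y, z in units of 25 mm (1.0 is 25 mm), then the turn, a rotation vector about the tool's x, y, z in units of 6 degrees (1.0 is 6 degrees), then the finger opening in mm, from 0 to 85.4. A call has 1 to 10 rows; each row shifts and turns the commanded pose from where the row before left it, along the tool's axes as they then stand; what a row does not reach is not made up. A row lasts 1/8 s, in which the tool goes at most 62.5 mm and 10.7 degrees, less where a joint would pass 70% of its speed; a pose out of reach is approached as far as the arm can. A call is refused whole if a number of a shift passes 1 or a number of a turn 1, either way. A call with a gripper value outside its range is refused whole. The fingers move at their own pace and stop on an object; the grip force is fixed at half the most. Time passes only in rows, so rows that do not move let the fingers close. It gives the time, the measured TCP pose, the force, the opening and the grip force at its end, in the units of the state.
- robot.sense(): the state, without advancing time (a new reading comes with each control period).
- robot.grab_frame(name): name is "side" or "top" or "wrist"; returns the picture (384x512x3 uint8, red, green, blue); there is no depth.
- robot.camera_model(name): a dict with "K" (3x3 intrinsics, pixels), "world_from_camera" (4x4, takes a point from camera to world coordinates). Camera axes: x right, y down, z forward; pixel columns grow to the right and rows downward; lengths in m; the calibration is good to about 2 mm. A picture is of the moment at which its call begins: read the wrist's pose just before it. camera_model takes no time and is no camera call; for the wrist camera it gives the pose at the moment of the call.
- robot.finish_job(): hands the job in; it is judged then, once.
The state is a dict: "time_s": time; "joints": joint angles; "qvel": joint speeds; "effort": joint torques, N m; "position": TCP position; "tool_rot": TCP orientation; "force": force on the tool from outside, world axes, zero at the start; "moment": the same for the moment, N m; "gripper_width": opening from 0.0 (shut) to 1.0 (fully open); "gripper_force": force on a finger pad.
Only numpy, scipy, OpenCV 4.12 (cv2) and the standard library are available. Lean on these libraries where they do the work, as an engineer would, in place of code of your own. Each camera call takes 0.05 s, during which the arm holds its last target. There are 200 camera calls.

TASK

Three rubber engine mounts of the same look stand in a row on a plywood board: working from the robot's left to its right, press the cap of each one down 5 mm, hold it there about a second to feel its resistance, and let it come back; never squeeze a cap by more than 8 mm. Then set the softest mount upright in the recess of the square wooden seat and the firmest in the recess of the round wooden seat, each fully down, and leave the middle one standing where it is. Do not knock the other things on the bench about.

Things in the scene. Friction and masses are not known exactly. Their poses are not given: they have to be found in the camera images.
- board: plywood board fixed to the bench, 90 x 360 x 12 mm; origin at the centre of its underside; y runs along its length towards the robot's left. The mounts stand on its top in a row along y, about 130 mm apart.
- mount_a: one of three look-alike rubber engine mounts standing on the board, about 0.26 kg. Origin: centre of its underside, z up its axis. From below: steel flange 56 mm across, 6 mm thick; rigid black body 44 mm across up to 36 mm (grip it 11 to 36 mm up); thin rubber neck; steel cap 40 mm across, 46 to 52 mm up. One of the three is soft, one middle, one firm; which name and place is not told.
- mount_b: the second mount, like mount_a in shape and sizes; one of the three is soft, one middle, one firm
- mount_c: the third mount, like mount_a in shape and sizes; one of the three is soft, one middle, one firm
- mount_a_top (a point): centre of the top face of mount_a's cap, 52 mm above its underside. On all three the cap moves straight down against the rubber like a spring (its travel ends at 9.5 mm) and comes back by itself. Pressed 5 mm down it pushes back with about 4 N (soft), 9 N (middle) or 16 N (firm mount), in proportion to the depth.
- mount_b_top (a point): centre of the top face of mount_b's cap, 52 mm above its underside when not pressed; moves with the cap
- mount_c_top (a point): centre of the top face of mount_c's cap, 52 mm above its underside when not pressed; moves with the cap
- square_seat: square wooden seat block fixed to the bench, 104 x 104 x 30 mm; origin at the centre of its underside. In its top centre is a round recess 62 mm across and 6 mm deep (floor 24 mm above the underside); a seated mount's flange is flush with the block's top.
- round_seat: the same seat as a round wooden block, 112 mm across, 30 mm high, with the same recess (62 mm across, 6 mm deep); origin at the centre of its underside. The two seats may be swapped left for right.
- tape: bystander: roll of paper tape lying flat, 48 mm across, 18 mm high, near the seats
- mug: bystander: white mug, 80 mm across, 90 mm high
- glue: bystander: white glue bottle, 60 mm across, 170 mm high
- varnish: bystander: tin, 90 mm across, 100 mm high
- spanner: bystander: steel spanner lying flat
- driver: bystander: screwdriver lying flat
- offcut: bystander: wood offcut, 50 x 100 x 25 mm
There are look-alikes about, which are no part of the job. Leave any blue look-alike of the mount_b alone.

How it is judged:
By the outcome, as a careful person would: the job done as asked, in the order asked, and still so for the second after the job is handed in, with the robot touching nothing.
It also fails if it takes over 72 s, if anything falls off the work surface, if the arm or the gripper's body presses on something with over 40 N, if the wrist force passes 120 N, or if a joint passes its speed limit or range.

## Working session

There is one attempt and no reset: what is moved stays moved. The work goes in short steps, Python scripts to look and compute and a shell command to move; the robot and the scene stay as the last step left them, time stands still between calls to the robot, and variables do not carry over. Pictures are saved under pics/ and viewed, at most 10 in all, crops included, and the job is handed in when it is done.

```bash
mkdir -p pics; python3 - <<'E'
from plant import robot
import cv2,numpy as np
np.set_printoptions(precision=4,suppress=True)
s=robot.sense();print(s)
for n in("side","top"):
    im=robot.grab_frame(n);cv2.imwrite(f"pics/{n}0.png",im[:,:,::-1])
    m=robot.camera_model(n);print(n,np.array(m["K"]),np.array(m["world_from_camera"]))
E
```

```text
{'time_s': 0.0, 'joints': array([-66.2113,  27.5488,  91.4951,  -0.    ,  61.0242,  -2.6687]), 'qvel': array([ 0.0571,  0.0452, -0.099 , -0.0203, -0.0407, -0.0259]), 'effort': array([ -0.0008, -95.0658, -43.0183,  -0.0003,   0.0125,   0.0001]), 'position': array([ 0.2894, -0.5815,  0.1925]), 'tool_rot': array([[ 0.8953,  0.4455, -0.0005],
       [ 0.4455, -0.8953,  0.0011],
       [ 0.0001, -0.0012, -1.    ]]), 'force': array([-0.8561, -0.1888,  0.4527]), 'moment': array([-0.0113,  0.0257,  0.0073]), 'gripper_force': 0.0, 'gripper_width': 0.998300574498825}
side [[446.1494   0.     250.391 ]
 [  0.     446.1494 195.4868]
 [  0.       0.       1.    ]] [[-0.9886 -0.0856  0.1238  0.4509]
 [-0.1489  0.6756 -0.7221  0.7744]
 [-0.0218 -0.7323 -0.6806  0.8334]
 [ 0.      0.      0.      1.    ]]
top [[491.9122   0.     254.0545]
 [  0.     491.9122 192.1909]
 [  0.       0.       1.    ]] [[ 0.0287 -0.9744  0.2231  0.2898]
 [-0.9996 -0.0289  0.0024 -0.035 ]
 [ 0.0041 -0.223  -0.9748  1.3311]
 [ 0.      0.      0.      1.    ]]
```

View pics/top0.png

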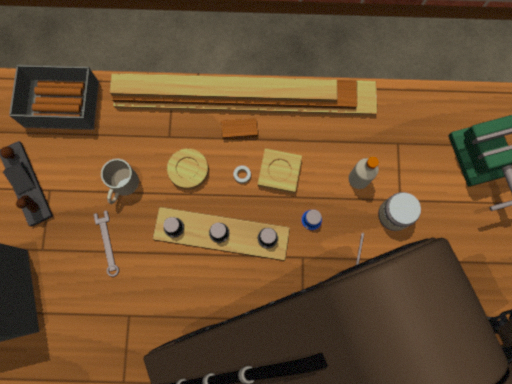

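View pics/side0.png

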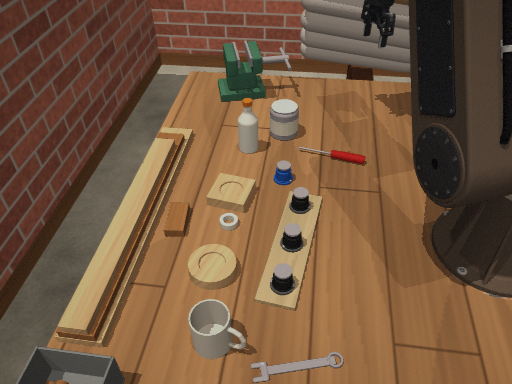

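The top view shows the mounts at about (173,226), (218,232) and (268,237), the round seat at (187,168), the square seat at (280,170), the tape at (242,175) and the blue look-alike at (312,219). The side view confirms this layout.

```bash
cat > h.py <<'E'
from plant import robot
import cv2,numpy as np
np.set_printoptions(precision=4,suppress=True)
def plane(m,uv,z):
    K=np.array(m["K"]);T=np.array(m["world_from_camera"])
    d=T[:3,:3]@np.linalg.solve(K,[uv[0],uv[1],1]);o=T[:3,3]
    return o+d*(z-o[2])/d[2]
def blobs(mask,lo,hi):
    n,l,st,c=cv2.connectedComponentsWithStats(mask.astype(np.uint8))
    return [(c[i],st[i]) for i in range(1,n) if lo<st[i][4]<hi]
E
python3 - <<'E'
from h import *
for n,(r0,r1,c0,c1) in dict(top=(130,270,140,335),side=(160,310,180,330)).items():
    im=cv2.imread(f"pics/{n}0.png");m=robot.camera_model(n)
    hsv=cv2.cvtColor(im,cv2.COLOR_BGR2HSV).astype(int)
    roi=np.zeros(im.shape[:2],bool);roi[r0:r1,c0:c1]=1
    cap=roi&(hsv[...,1]<70)&(hsv[...,2]>105)
    print(n,"caps")
    for c,s in blobs(cap,40,900): print(c,s,plane(m,c,.064))
    print("wood")
    y=roi&(abs(hsv[...,0]-22)<8)&(hsv[...,2]>150)&(hsv[...,1]>60)
    y=cv2.morphologyEx(y.astype(np.uint8),cv2.MORPH_OPEN,np.ones((3,3)))
    for c,s in blobs(y,500,9000):
        print(c,s,plane(m,c,.03))
    if n=="top":
        for p in [(187,168),(280,170),(90,90)]: print(hsv[p[1],p[0]])
    out=cv2.resize(im[r0:r1,c0:c1],None,fx=4,fy=4,interpolation=cv2.INTER_CUBIC)
    cv2.imwrite(f"pics/{n}crop.png",out)
E
```

```text
top caps
[241.7222 173.9198] [233 166  18  17 162] [0.6286 0.0023 0.064 ]
[313.25   216.5511] [306 210  16  14 176] [ 0.519  -0.1885  0.064 ]
[170.791  224.2655] [164 217  15  15 177] [0.4877 0.1821 0.064 ]
[217.5538 229.672 ] [210 223  16  15 186] [0.4771 0.0599 0.064 ]
[267.7872 235.0266] [260 228  16  15 188] [ 0.4669 -0.0708  0.064 ]
wood
[186.402  166.8961] [ 166  148   41   39 1271] [0.6531 0.1557 0.03  ]
[279.167  168.6619] [ 257  148   46   43 1461] [ 0.6557 -0.0988  0.03  ]
[220.9722 232.451 ] [ 153  208  136   51 3135] [0.4749 0.053  0.03  ]
[ 25 124 181]
[ 24 124 181]
[38 30 34]
side caps
[283.3204 164.7476] [276 161  15   9 103] [ 0.52   -0.1751  0.064 ]
[300.403  191.9328] [293 187  16  11 134] [ 0.4664 -0.0711  0.064 ]
[228.2934 221.0248] [219 213  19  17 242] [0.6299 0.0534 0.064 ]
[292.0575 228.954 ] [284 223  17  13 174] [0.477  0.0595 0.064 ]
[282.5068 270.1448] [274 263  18  15 221] [0.4875 0.1818 0.064 ]
[209.8919 304.9966] [191 299  38  11 296] [0.6234 0.2879 0.064 ]
wood
[230.4157 187.0212] [ 206  168   49   37 1133] [ 0.6556 -0.1044  0.03  ]
[288.3278 252.1383] [ 255  191   67  117 2654] [0.4808 0.102  0.03  ]
[211.7495 262.0256] [ 186  242   51   41 1525] [0.6514 0.154  0.03  ]
```

View pics/topcrop.png

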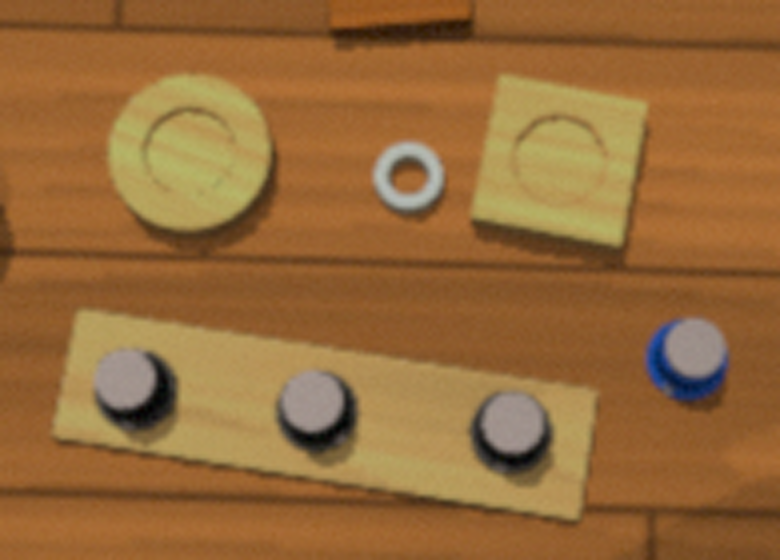

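The two views agree on the caps within 1 mm: left (0.4876,0.182), middle (0.4771,0.0597), right (0.4667,-0.071). Next I align the tool with the world axes and shut the fingers. I'll measure the seats more exactly meanwhile.

```bash
python3 -m crank '[[[0.5,-1,0],[0,0,0.88],0],[[0.5,-1,0],[0,0,0.88],0],[[0.5,-1,0],[0,0,0.88],0],[[0.5,-1,0],[0,0,0.88],0],[[0.5,-1,0],[0,0,0.88],0],[[0.2,-1,0],[0,0,0],0],[[0.2,-1,0],[0,0,0],0],[[0.2,-1,0],[0,0,0],0],[[0.2,-1,0],[0,0,0],0],[[0.2,-1,0],[0,0,0],0]]'
python3 - <<'E'
from h import *
im0={}
for n,rs in dict(top=[(140,200,155,222),(140,200,250,310)],side=[(236,295,182,245),(168,215,200,262)]).items():
    im=cv2.imread(f"pics/{n}0.png");m=robot.camera_model(n)
    hsv=cv2.cvtColor(im,cv2.COLOR_BGR2HSV).astype(int)
    for r0,r1,c0,c1 in rs:
        sub=hsv[r0:r1,c0:c1]
        y=((sub[...,0]>=19)&(sub[...,2]>150)).astype(np.uint8)
        y=cv2.morphologyEx(cv2.morphologyEx(y,cv2.MORPH_OPEN,np.ones((3,3))),cv2.MORPH_CLOSE,np.ones((5,5)))
        c=max(cv2.findContours(y,0,1)[0],key=cv2.contourArea)
        h=cv2.convexHull(c)[:,0]+[c0,r0]
        w=np.array([plane(m,p,.03)[:2] for p in h],np.float32)
        print(n,cv2.minEnclosingCircle(w),cv2.minAreaRect(w),cv2.fitEllipse(w))
E
```

```text
time_s: 1.35
position: [0.3401, -0.3193, 0.1931]
tool_rot: [[1.0, 0.003, -0.0], [0.003, -1.0, -0.0], [-0.0, 0.0, -1.0]]
force: [0.7, -0.1, 0.4]
gripper_width: 0.001
gripper_force: 0.0
top ((0.6530531644821167, 0.15519550442695618), 0.056006889790296555) ((0.6518794298171997, 0.15545415878295898), (0.10534337162971497, 0.10750673711299896), 1.7203458547592163) ((0.6522524356842041, 0.15499363839626312), (0.10894110053777695, 0.11028475314378738), 31.165637969970703)
top ((0.6536133289337158, -0.10018084943294525), 0.07088948786258698) ((0.6543731689453125, -0.09970153868198395), (0.10421053320169449, 0.10391651093959808), 80.01930236816406) ((0.6519597172737122, -0.10332050174474716), (0.12119165062904358, 0.14974002540111542), 172.7083282470703)
side ((0.6518657803535461, 0.15416964888572693), 0.054925937205553055) ((0.6509935259819031, 0.15431705117225647), (0.10850483179092407, 0.10584740340709686), 69.31298065185547) ((0.6517047882080078, 0.1540643572807312), (0.10774543881416321, 0.10930430889129639), 161.61343383789062)
side ((0.6532939672470093, -0.10116010159254074), 0.07150039076805115) ((0.6533285975456238, -0.10172206163406372), (0.10333957523107529, 0.1037052720785141), 80.10999298095703) ((0.646943986415863, -0.10137476027011871), (0.1199268028140068, 0.14576071500778198), 64.77787017822266)
```

```bash
python3 -m crank '[[[0.55,-1,0],[0,0,0],0],[[0.55,-1,0],[0,0,0],0],[[0.55,-1,0],[0,0,0],0],[[0.55,-1,0],[0,0,0],0],[[0.55,-1,0],[0,0,0],0],[[0.55,-1,0],[0,0,0],0],[[0.55,-1,0],[0,0,0],0],[[0.55,-1,0],[0,0,0],0],[[0.55,-1,0],[0,0,0],0],[[0.55,-1,0],[0,0,0],0]]'
python3 -m crank '[[[0.04,-1,0],[0,0,0],0],[[0.04,-1,0],[0,0,0],0],[[0.04,-1,0],[0,0,0],0],[[0.04,-1,0],[0,0,0],0],[[0.04,-1,0],[0,0,0],0],[[0.04,-1,0],[0,0,0],0],[[0.04,-1,0.3],[0,0,0],0],[[0.04,-1,1],[0,0,0],0],[[0.04,-1,1],[0,0,0],0],[[0.04,-1,1],[0,0,0],0]]'
```

```text
time_s: 2.6
position: [0.4774, -0.0692, 0.1931]
tool_rot: [[1.0, 0.003, 0.0], [0.003, -1.0, -0.0], [0.0, 0.0, -1.0]]
force: [0.3, -0.1, 0.7]
gripper_width: -0.002
gripper_force: 0.0
time_s: 3.85
position: [0.4866, 0.1805, 0.1099]
tool_rot: [[1.0, 0.003, 0.0], [0.003, -1.0, 0.0], [0.0, -0.0, -1.0]]
force: [-0.5, 0.9, -0.8]
gripper_width: -0.001
gripper_force: 0.0
```

```bash
python3 -m crank '[[[0.04,-0.06,0.7],[0,0,0],0],[[0,0,0.7],[0,0,0],0],[[0,0,0.3],[0,0,0],0],[[0,0,0],[0,0,0],0],[[0,0,0],[0,0,0],0]]'
python3 -m crank '[[[0,0,0.08],[0,0,0],0],[[0,0,0.04],[0,0,0],0],[[0,0,0],[0,0,0],0]]'
```

```text
time_s: 4.47
position: [0.4884, 0.181, 0.0687]
tool_rot: [[1.0, 0.001, 0.001], [0.001, -1.0, 0.0], [0.001, -0.0, -1.0]]
force: [-0.8, -0.0, 0.3]
gripper_width: -0.003
gripper_force: 0.0
time_s: 4.85
position: [0.4882, 0.1809, 0.0651]
tool_rot: [[1.0, 0.001, 0.0], [0.001, -1.0, 0.0], [0.0, -0.0, -1.0]]
force: [-0.2, 0.0, 0.1]
gripper_width: 0.002
gripper_force: 0.0
```

```bash
python3 - <<'E'
from h import *
im=robot.grab_frame("wrist");cv2.imwrite("pics/w1.png",im[:,:,::-1])
im=robot.grab_frame("side");cv2.imwrite("pics/s1.png",cv2.resize(im[200:330,200:380,::-1],None,fx=4,fy=4))
print(robot.sense()["force"])
E
```

```text
[-0.5737 -0.2787 -0.053 ]
```

View pics/s1.png

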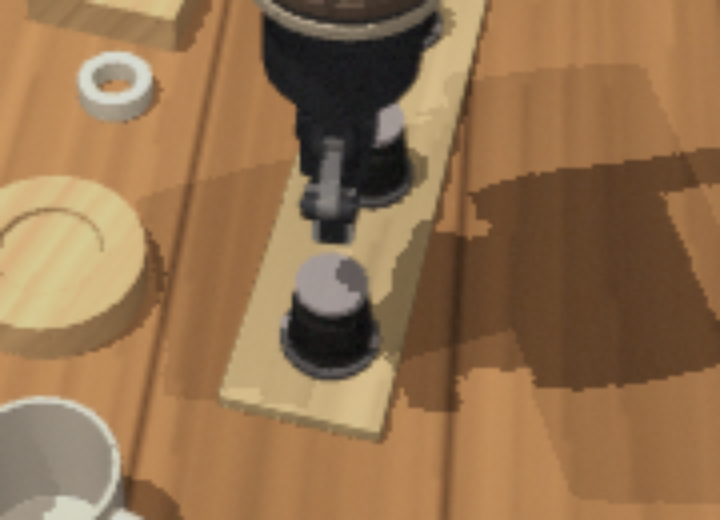

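The side view shows the fingertip ending near crop (332,243), above the cap centre at (332,280). So the tip looks higher than, or behind, where the pose says it is. I'll check that with the wrist view and by projecting the TCP.

```bash
python3 - <<'E'
from h import *
s=robot.sense();p=s["position"]
for n in("side","top","wrist"):
    m=robot.camera_model(n);T=np.linalg.inv(np.array(m["world_from_camera"]))
    for q in(p,p+[0,0,.02],p+[0,-.02,0],np.array([.4876,.182,.064])):
        c=np.array(m["K"])@(T[:3,:3]@q+T[:3,3]);print(n,q,c[:2]/c[2])
t=robot.grab_frame("top")[:,:,::-1][150:270,120:300]
w=cv2.imread("pics/w1.png")
a=cv2.resize(t,None,fx=2.2,fy=2.2);w=cv2.resize(w,(400,300))
o=np.zeros((300,800,3),np.uint8);o[:264,:396]=a[:264,:396];o[:,400:]=w
cv2.imwrite("pics/c1.png",o)
E
```

```text
side [0.4882 0.1809 0.0652] [282.2589 269.4484]
side [0.4882 0.1809 0.0852] [282.5124 263.5828]
side [0.4882 0.1609 0.0652] [283.1539 262.136 ]
side [0.4876 0.182  0.064 ] [282.4558 270.2014]
top [0.4882 0.1809 0.0652] [171.1851 224.0318]
top [0.4882 0.1809 0.0852] [169.9344 222.7823]
top [0.4882 0.1609 0.0652] [178.8725 224.2552]
top [0.4876 0.182  0.064 ] [170.8377 224.3028]
wrist [0.4882 0.1809 0.0652] [258.5266 216.165 ]
wrist [0.4882 0.1809 0.0852] [258.5454 229.207 ]
wrist [0.4882 0.1609 0.0652] [289.0811 216.1992]
wrist [0.4876 0.182  0.064 ] [256.9262 216.2708]
```

View pics/c1.png

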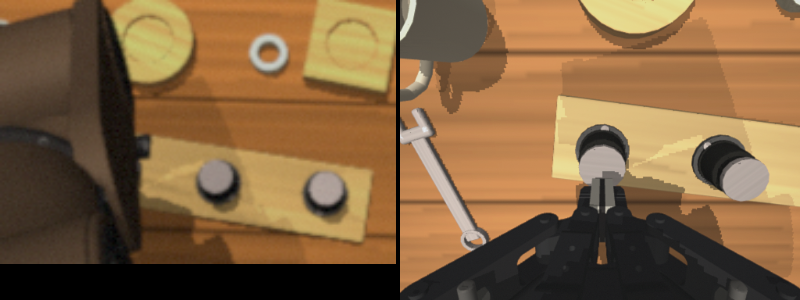

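The wrist and side views both put the visible tips about 20 mm above the stated TCP. So I'll rely on the force reading and come down in small steps until contact.

```bash
python3 -m crank '[[[0,0,0.08],[0,0,0],0],[[0,0,0],[0,0,0],0]]'; python3 -m crank '[[[0,0,0.08],[0,0,0],0],[[0,0,0],[0,0,0],0]]'
```

```text
time_s: 5.25
position: [0.488, 0.1809, 0.0629]
tool_rot: [[1.0, 0.001, -0.0], [0.001, -1.0, -0.0], [-0.0, 0.0, -1.0]]
force: [0.1, -0.1, 0.0]
gripper_width: 0.003
gripper_force: 0.0
time_s: 5.5
position: [0.488, 0.1809, 0.0609]
tool_rot: [[1.0, 0.001, -0.0], [0.001, -1.0, -0.0], [-0.0, 0.0, -1.0]]
force: [-0.2, 0.0, 0.6]
gripper_width: 0.001
gripper_force: 0.0
```

```bash
python3 -m crank '[[[0,0,0.08],[0,0,0],0],[[0,0,0],[0,0,0],0]]'|sed -n '2p;4p'; python3 -m crank '[[[0,0,0.08],[0,0,0],0],[[0,0,0],[0,0,0],0]]'|sed -n '2p;4p'
python3 - <<'E'
from h import *
im=robot.grab_frame("side");a=im[230:300,240:330,::-1]
b=robot.grab_frame("wrist")[140:300,180:340,::-1]
o=np.hstack([cv2.resize(a,(450,350),interpolation=2),cv2.resize(b,(350,350))])
cv2.imwrite("pics/c2.png",o)
print(robot.sense()["force"])
E
```

```text
position: [0.488, 0.1809, 0.0589]
force: [0.8, 0.1, -1.0]
position: [0.488, 0.1809, 0.057]
force: [-1.3, 1.0, 0.3]
[ 0.3871  0.4549 -0.147 ]
```

View pics/c2.png

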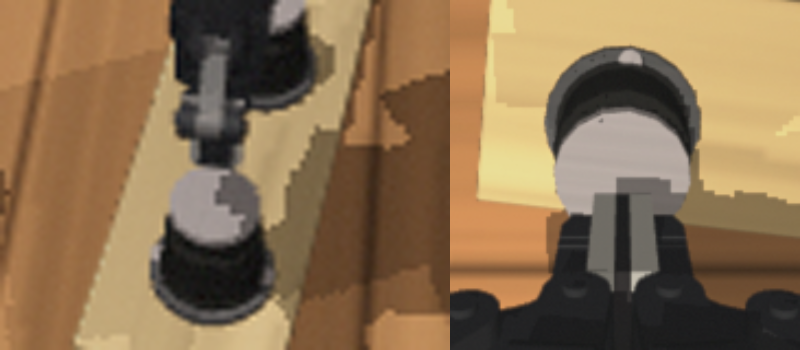

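```bash
python3 - <<'E'
from h import *
im=robot.grab_frame("wrist");m=robot.camera_model("wrist");K=np.array(m["K"]);T=np.array(m["world_from_camera"])
print(K,T,robot.sense()["position"])
Ti=np.linalg.inv(T)
for q in ([.4876,.182,.064],[.4876,.202,.064],[.4876,.162,.064],[.4771,.0597,.064],[.4771,.0597,.018],[.652,.1548,.03]):
    c=K@(Ti[:3,:3]@q+Ti[:3,3]);print(q,c[:2]/c[2],c[2])
hsv=cv2.cvtColor(im,cv2.COLOR_RGB2HSV).astype(int)
cap=(hsv[...,1]<45)&(hsv[...,2]>140)
for c,s in blobs(cap,300,9000): print(c,s)
cv2.imwrite("pics/w3.png",im[:,:,::-1])
E
```

```text
[[298.9482   0.     258.4514]
 [  0.     298.9482 187.5977]
 [  0.       0.       1.    ]] [[ 0.0014 -0.9559 -0.2938  0.5635]
 [-1.     -0.0012 -0.0007  0.1812]
 [ 0.0003  0.2938 -0.9559  0.2387]
 [ 0.      0.      0.      1.    ]] [0.4882 0.1809 0.0571]
[0.4876, 0.182, 0.064] [256.8904 221.141 ] 0.1892489012434594
[0.4876, 0.202, 0.064] [225.2948 221.1055] 0.18923470934727243
[0.4876, 0.162, 0.064] [288.4812 221.1765] 0.18926309313964637
[0.4771, 0.0597, 0.064] [446.9013 236.4098] 0.1924206293830187
[0.4771, 0.0597, 0.018] [411.8298 210.2389] 0.23639043519292896
[0.652, 0.1548, 0.03] [303.9903 -63.7853] 0.1734662041216297
[ 44.7332 230.7015] [   0  140  106  186 3444]
[255.968  211.8444] [ 228  191   62   47 1845]
[449.7412 235.3154] [ 420  208   61   56 2628]
```

View pics/w3.png

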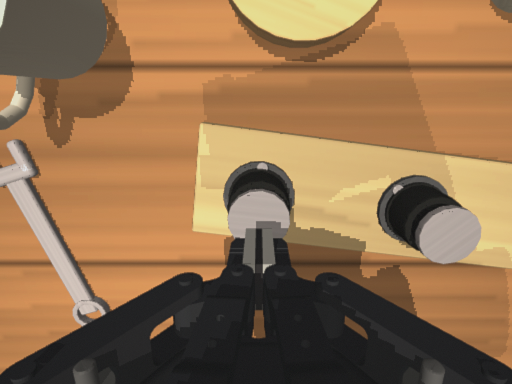

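The wrist picture puts the cap at about (259,220), as the calibration predicts, so the arm pose is right. The visible tips at row 228 are simply about 20 mm behind the TCP. I'll keep going down by feel.

```bash
python3 -m crank '[[[0,0,0.12],[0,0,0],0],[[0,0,0],[0,0,0],0]]'|sed -n '2p;4p'; python3 -m crank '[[[0,0,0.12],[0,0,0],0],[[0,0,0],[0,0,0],0]]'|sed -n '2p;4p'
```

```text
position: [0.488, 0.1809, 0.0539]
force: [0.2, -0.1, 1.3]
position: [0.4879, 0.1809, 0.0508]
force: [0.2, -0.0, -0.0]
```

```bash
python3 -m crank '[[[0,0,0.08],[0,0,0],0],[[0,0,0],[0,0,0],0]]'|sed -n '2p;4p'; python3 -m crank '[[[0,0,0.08],[0,0,0],0],[[0,0,0],[0,0,0],0]]'|sed -n '2p;4p'
python3 - <<'E'
from h import *
f=[]
for i in range(3):
    robot.grab_frame("top");f.append(robot.sense()["force"])
print(np.array(f))
b=robot.grab_frame("wrist")
cv2.imwrite("pics/w4.png",cv2.resize(b[150:290,180:340,::-1],None,fx=3,fy=3))
a=robot.grab_frame("side");cv2.imwrite("pics/s4.png",cv2.resize(a[230:300,240:330,::-1],None,fx=5,fy=5))
E
```

```text
position: [0.4881, 0.1809, 0.049]
force: [0.1, -0.7, -0.2]
position: [0.4881, 0.1809, 0.047]
force: [-0.4, -0.3, 0.1]
[[-0.0534  0.5132 -0.4413]
 [-0.442  -0.7729  0.076 ]
 [ 0.5379  0.382   0.5211]]
```

```bash
python3 -m crank '[[[0,0,0.08],[0,0,0],0],[[0,0,0],[0,0,0],0]]'|sed -n '2p;4p'; python3 -m crank '[[[0,0,0.08],[0,0,0],0],[[0,0,0],[0,0,0],0]]'|sed -n '2p;4p'
python3 - <<'E'
from h import *
f=[]
for i in range(4):
    robot.grab_frame("top");f.append(robot.sense()["force"])
print(np.mean(f,0))
E
```

```text
position: [0.488, 0.1809, 0.0449]
force: [0.1, -0.2, 0.2]
position: [0.488, 0.1809, 0.0429]
force: [0.4, -0.4, -0.2]
[0.0834 0.0344 0.365 ]
```

```bash
cat > f.py <<'E'
from h import *
f=[]
for i in range(4):
    robot.grab_frame("top");s=robot.sense();f.append(s["force"])
print(np.mean(f,0),s["position"],s["time_s"])
E
python3 -m crank '[[[0,0,0.06],[0,0,0],0],[[0,0,0],[0,0,0],0]]'|sed -n '2p;4p';python3 f.py; python3 -m crank '[[[0,0,0.06],[0,0,0],0],[[0,0,0],[0,0,0],0]]'|sed -n '2p;4p'; python3 f.py
python3 - <<'E'
from h import *
cv2.imwrite("pics/w5.png",cv2.resize(robot.grab_frame("wrist")[150:290,180:340,::-1],None,fx=3,fy=3))
a=robot.grab_frame("side");cv2.imwrite("pics/s5.png",cv2.resize(a[230:300,240:330,::-1],None,fx=5,fy=5))
E
```

```text
position: [0.488, 0.1809, 0.0415]
force: [-0.4, -1.3, -0.2]
[ 0.119   0.5561 -0.1737] [0.4882 0.181  0.0416] 8.55
position: [0.4881, 0.1809, 0.04]
force: [0.9, 0.6, 0.5]
[-0.1672  0.134   0.2712] [0.4881 0.1809 0.0401] 9.0
```

```bash
python3 - <<'E'
import cv2,numpy as np
a=cv2.resize(cv2.imread("pics/s5.png"),(450,350));b=cv2.resize(cv2.imread("pics/w5.png"),(350,306))
o=np.zeros((350,800,3),np.uint8);o[:,:450]=a;o[:306,450:]=b;cv2.imwrite("pics/c5.png",o)
E
```

```text
(no output)
```

View pics/c5.png

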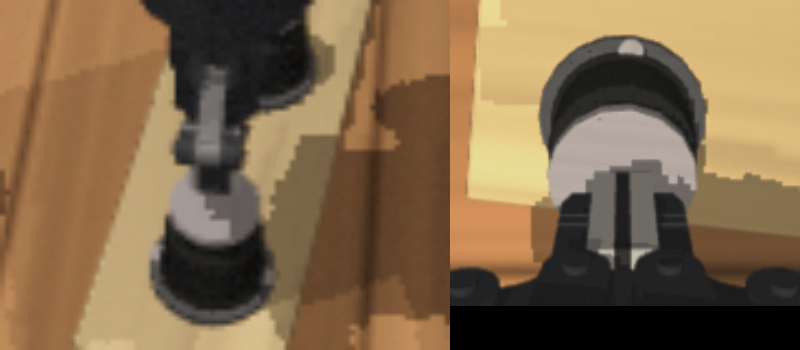

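Tip and shadow have nearly met on the cap (side crop (215,195) against cap centre (215,203)). Contact is a few mm away.

```bash
python3 -m crank '[[[0,0,0.06],[0,0,0],0],[[0,0,0],[0,0,0],0]]'|sed -n '2p;4p';python3 f.py; python3 -m crank '[[[0,0,0.06],[0,0,0],0],[[0,0,0],[0,0,0],0]]'|sed -n '2p;4p'; python3 f.py
```

```text
position: [0.488, 0.1809, 0.0385]
force: [-0.4, 0.1, -0.3]
[-0.298   0.2606  0.1156] [0.4882 0.181  0.0386] 9.55
position: [0.4881, 0.1809, 0.037]
force: [-0.1, -0.0, 0.4]
[-0.0952  0.1711 -0.316 ] [0.4881 0.181  0.0371] 10.0
```

```bash
python3 - <<'E'
from h import *
r=cv2.imread("pics/side0.png",0).astype(float)
def prof(g): return g[266:300,280:287].mean(1)
a=np.mean([cv2.cvtColor(robot.grab_frame("side"),cv2.COLOR_RGB2GRAY).astype(float) for _ in range(2)],0)
print(prof(r).round());print(prof(a).round())
print(robot.sense()["effort"],robot.sense()["force"])
E
```

```text
[154. 155. 155. 155. 155. 156. 155. 155. 155. 156. 155. 145.  90.  33.
  16.  22.  32.  20.  19.  18.  16.  16.  17.  17.  26.  25.  78.  74.
  52. 142. 161. 161. 161. 162.]
[ 40.  39.  40.  68.  94. 103. 120. 112. 147. 138. 138. 136. 102.  41.
  21.  28.  35.  25.  22.  21.  21.  20.  22.  21.  27.  28.  81.  82.
  60. 156. 180. 180. 181. 181.]
[ -0.0028 -81.7464 -25.4622  -0.0002   0.0011  -0.0001] [-1.1164 -0.0909 -0.3457]
```

```bash
for i in 1; do python3 -m crank '[[[0,0,0.08],[0,0,0],0],[[0,0,0],[0,0,0],0]]'|sed -n '2p;4p'; python3 -m crank '[[[0,0,0.08],[0,0,0],0],[[0,0,0],[0,0,0],0]]'|sed -n '2p;4p'; python3 -m crank '[[[0,0,0.06],[0,0,0],0],[[0,0,0],[0,0,0],0]]'|sed -n '2p;4p'; python3 f.py; done
python3 - <<'E'
from h import *
a=cv2.cvtColor(robot.grab_frame("side"),cv2.COLOR_RGB2GRAY).astype(float)
print(a[266:300,280:287].mean(1).round())
E
```

```text
position: [0.488, 0.1809, 0.0349]
force: [0.4, 0.1, -0.0]
position: [0.488, 0.1809, 0.0329]
force: [-0.0, 0.4, 0.6]
position: [0.4881, 0.1809, 0.0315]
force: [0.5, -0.0, -0.3]
[-0.0715  0.1786 -0.1335] [0.4881 0.181  0.0316] 11.05
[ 34.  37.  38.  39.  43.  89. 112. 103. 138. 139. 130. 130. 103.  42.
  20.  27.  36.  24.  22.  23.  22.  22.  22.  22.  30.  28.  81.  79.
  59. 154. 178. 181. 181. 181.]
```

By triangulating with the pad half-width, the tip is still some 8–10 mm above the cap. I continue in 2 mm steps.

```bash
python3 -m crank '[[[0,0,0.08],[0,0,0],0],[[0,0,0],[0,0,0],0]]'|sed -n '2p;4p'; python3 -m crank '[[[0,0,0.08],[0,0,0],0],[[0,0,0],[0,0,0],0]]'|sed -n '2p;4p'; python3 -m crank '[[[0,0,0.06],[0,0,0],0],[[0,0,0],[0,0,0],0]]'|sed -n '2p;4p'; python3 f.py
python3 - <<'E'
from h import *
a=robot.grab_frame("side")
print(cv2.cvtColor(a,cv2.COLOR_RGB2GRAY).astype(float)[266:300,280:287].mean(1).round())
b=robot.grab_frame("wrist")
o=np.zeros((480,800,3),np.uint8);o[:350,:450]=cv2.resize(a[230:300,240:330,::-1],(450,350));o[:308,450:]=cv2.resize(b[150:290,180:340,::-1],(350,308));cv2.imwrite("pics/c6.png",o)
E
```

```text
position: [0.488, 0.1809, 0.0294]
force: [0.0, -0.5, 0.0]
position: [0.488, 0.1809, 0.0274]
force: [0.2, -0.3, 0.9]
position: [0.4881, 0.1809, 0.026]
force: [0.3, -0.0, -0.2]
[-0.2479 -0.1758  0.1173] [0.4881 0.181  0.0261] 12.05
[ 70.  50.  33.  40.  38.  44.  57.  94. 113. 130. 120. 122. 102.  40.
  22.  27.  33.  26.  24.  21.  21.  21.  20.  22.  29.  26.  81.  79.
  60. 152. 178. 180. 181. 182.]
```

```bash
python3 -m crank '[[[0,0,0.06],[0,0,0],0],[[0,0,0],[0,0,0],0]]'|sed -n '2p;4p'; python3 f.py;  python3 -m crank '[[[0,0,0.06],[0,0,0],0],[[0,0,0],[0,0,0],0]]'|sed -n '2p;4p'; python3 f.py; python3 -m crank '[[[0,0,0.06],[0,0,0],0],[[0,0,0],[0,0,0],0]]'|sed -n '2p;4p'; python3 f.py
python3 - <<'E'
from h import *
a=robot.grab_frame("side")
print(cv2.cvtColor(a,cv2.COLOR_RGB2GRAY).astype(float)[266:300,280:287].mean(1).round())
b=robot.grab_frame("wrist")
o=np.zeros((480,800,3),np.uint8);o[:350,:450]=cv2.resize(a[230:300,240:330,::-1],(450,350));o[:308,450:]=cv2.resize(b[150:290,180:340,::-1],(350,308));cv2.imwrite("pics/c7.png",o)
E
```

```text
position: [0.4882, 0.181, 0.0246]
force: [0.5, 0.5, 0.7]
[0.1296 0.117  1.0983] [0.4882 0.181  0.0247] 12.6
position: [0.4882, 0.181, 0.023]
force: [-0.6, 0.3, 2.8]
[0.7557 0.3873 2.8917] [0.4882 0.181  0.0231] 13.05
position: [0.4882, 0.181, 0.0216]
force: [0.9, 0.4, 3.5]
[0.8055 0.0741 3.4073] [0.4882 0.181  0.0216] 13.5
[ 99.  80.  62.  37.  42.  43.  43.  45.  88. 104. 130. 122. 122. 101.
  54.  21.  30.  25.  23.  22.  22.  23.  22.  22.  29.  26.  80.  79.
  60. 150. 178. 181. 181. 182.]
```

View pics/c7.png

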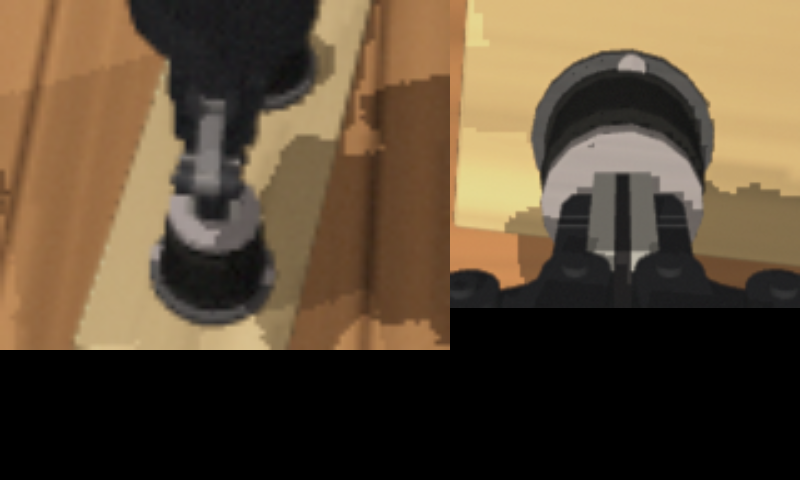

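Contact came at TCP z≈0.0259, so the shut tips stand about 38 mm behind the stated TCP. The slope of about 0.8 N/mm makes the left mount the soft one. I finish the 5 mm press, hold it for a second, and lift.

```bash
python3 -m crank '[[[0,0,0.03],[0,0,0],0],[[0,0,0],[0,0,0],0],[[0,0,0],[0,0,0],0],[[0,0,0],[0,0,0],0],[[0,0,0],[0,0,0],0],[[0,0,0],[0,0,0],0],[[0,0,0],[0,0,0],0],[[0,0,0],[0,0,0],0],[[0,0,0],[0,0,0],0]]'|sed -n '2p;4p'; python3 f.py
python3 -m crank '[[[0,0,-0.3],[0,0,0],0],[[0,0,-0.9],[0,0,0],0],[[-0.1,0.97,0],[0,0,0],0],[[-0.1,0.97,0],[0,0,0],0],[[-0.1,0.97,0],[0,0,0],0],[[-0.1,0.97,0],[0,0,0],0],[[-0.04,0.97,0.6],[0,0,0],0],[[0,0,0.3],[0,0,0],0],[[0,0,0],[0,0,0],0]]'; python3 f.py
```

```text
position: [0.4882, 0.181, 0.0209]
force: [1.4, 1.0, 3.1]
[1.8724 0.3314 4.1744] [0.4882 0.181  0.0208] 14.925
time_s: 16.05
position: [0.4766, 0.0599, 0.028]
tool_rot: [[1.0, 0.001, -0.001], [0.001, -1.0, -0.0], [-0.001, 0.0, -1.0]]
force: [0.2, 0.4, -0.4]
gripper_width: 0.004
gripper_force: 0.0
[-0.1053  0.7261  0.4301] [0.4775 0.0603 0.0287] 16.25
```

```bash
python3 -m crank '[[[0,0,0.19],[0,0,0],0],[[0,0,0],[0,0,0],0]]'|sed -n '2p;4p'; python3 f.py;  python3 -m crank '[[[0,0,0.08],[0,0,0],0],[[0,0,0],[0,0,0],0]]'|sed -n '2p;4p'; python3 f.py
```

```text
position: [0.4778, 0.0601, 0.0236]
force: [1.1, 3.5, 7.5]
[0.4573 3.3197 6.7436] [0.4778 0.0601 0.0238] 16.7
position: [0.4778, 0.0601, 0.0219]
force: [-0.6, 4.1, 12.3]
[-0.8124  4.0113 12.6336] [0.4778 0.0601 0.022 ] 17.15
```

The slope is 3.2 N/mm, so the middle mount is the firm one, and contact is again at 0.0259. I finish the press, hold, and go to the right one.

```bash
python3 -m crank '[[[0,0,0.044],[0,0,0],0],[[0,0,0],[0,0,0],0],[[0,0,0],[0,0,0],0],[[0,0,0],[0,0,0],0],[[0,0,0],[0,0,0],0],[[0,0,0],[0,0,0],0],[[0,0,0],[0,0,0],0],[[0,0,0],[0,0,0],0],[[0,0,0],[0,0,0],0]]'|sed -n '2p;4p'; python3 f.py
python3 -m crank '[[[0,0,-0.3],[0,0,0],0],[[0,0,-0.9],[0,0,0],0],[[-0.09,0.88,0],[0,0,0],0],[[-0.09,0.88,0],[0,0,0],0],[[-0.09,0.88,0],[0,0,0],0],[[-0.09,0.88,0],[0,0,0],0],[[-0.08,0.88,0.4],[0,0,0],0],[[0,0.84,0.5],[0,0,0],0],[[0,0,0],[0,0,0],0]]'; python3 f.py
```

```text
position: [0.4778, 0.0601, 0.021]
force: [-0.6, 3.7, 15.4]
[-1.1817  3.7951 15.3598] [0.4778 0.0601 0.021 ] 18.475
time_s: 19.6
position: [0.4658, -0.072, 0.0274]
tool_rot: [[1.0, -0.001, -0.001], [-0.001, -1.0, 0.0], [-0.001, -0.0, -1.0]]
force: [0.0, 0.5, 0.2]
gripper_width: 0.003
gripper_force: 0.0
[0.1836 0.2298 0.2509] [ 0.4665 -0.0707  0.0283] 19.8
```

```bash
python3 -m crank '[[[0,0,0.18],[0,0,0],0],[[0,0,0],[0,0,0],0]]'|sed -n '2p;4p'; python3 f.py;  python3 -m crank '[[[0,0,0.08],[0,0,0],0],[[0,0,0],[0,0,0],0]]'|sed -n '2p;4p'; python3 f.py
```

```text
position: [0.4668, -0.0709, 0.0235]
force: [1.5, 2.7, 4.2]
[1.734  3.4633 4.6002] [ 0.4667 -0.0712  0.0237] 20.25
position: [0.4667, -0.0712, 0.0216]
force: [2.7, 4.5, 8.3]
[1.9324 4.5477 7.5666] [ 0.4666 -0.0713  0.0217] 20.7
```

The slope is about 1.7 N/mm, so the right mount is the middle one. I finish the press, then lift and go back to the soft one with the gripper opening.

```bash
python3 -m crank '[[[0,0,0.03],[0,0,0],0],[[0,0,0],[0,0,0],0],[[0,0,0],[0,0,0],0],[[0,0,0],[0,0,0],0],[[0,0,0],[0,0,0],0],[[0,0,0],[0,0,0],0],[[0,0,0],[0,0,0],0],[[0,0,0],[0,0,0],0],[[0,0,0],[0,0,0],0]]'|sed -n '2p;4p'; python3 f.py
python3 -m crank '[[[0,0,-0.5],[0,0,0],0],[[0,0,-1],[0,0,0],0],[[0.1,-1,-0.5],[0,0,0],0],[[0.1,-1,0],[0,0,0],0],[[0.1,-1,0],[0,0,0],0],[[0.1,-1,0],[0,0,0],85],[[0.1,-1,0],[0,0,0],85],[[0.1,-1,0],[0,0,0],85],[[0.1,-1,0],[0,0,0],85],[[0.1,-1,0],[0,0,0],85]]'
python3 -m crank '[[[0.02,-1,0],[0,0,0],85],[[0.02,-1,0],[0,0,0],85],[[0,0,0],[0,0,0],85],[[0,0,0],[0,0,0],85]]'; python3 f.py
python3 - <<'E'
from h import *
cv2.imwrite("pics/w8.png",robot.grab_frame("wrist")[:,:,::-1])
E
```

```text
position: [0.4666, -0.0712, 0.021]
force: [2.3, 4.5, 9.7]
[1.7147 5.1259 9.0028] [ 0.4667 -0.0712  0.021 ] 22.025
time_s: 23.28
position: [0.4858, 0.1293, 0.0712]
tool_rot: [[1.0, 0.001, -0.001], [0.001, -1.0, -0.0], [-0.001, 0.0, -1.0]]
force: [1.3, 0.3, -0.7]
gripper_width: 0.996
gripper_force: 0.0
time_s: 23.78
position: [0.4868, 0.1782, 0.0709]
tool_rot: [[1.0, 0.001, -0.0], [0.001, -1.0, -0.0], [-0.0, 0.0, -1.0]]
force: [-0.4, 0.3, -0.7]
gripper_width: 0.996
gripper_force: 0.0
[ 0.3807 -0.1977 -0.1702] [0.4871 0.178  0.0708] 23.975
```

View pics/w8.png

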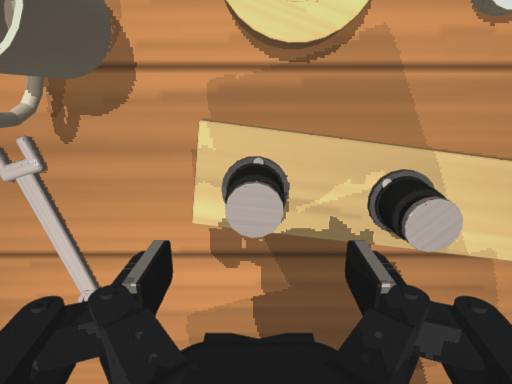

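The wrist view shows the open fingers straddling the soft mount's cap (about (254,209)), with clear space on both sides. I measure its exact place before going down.

```bash
python3 - <<'E'
from h import *
im=cv2.imread("pics/w8.png");m=robot.camera_model("wrist")
hsv=cv2.cvtColor(im,cv2.COLOR_BGR2HSV).astype(int)
cap=(hsv[...,1]<45)&(hsv[...,2]>110);cap[:140]=0;cap[:,:200]=0
for c,s in blobs(cap,1200,9000): print(c,s,plane(m,c,.064),plane(m,[s[0]+s[2]/2-.5,s[1]+s[3]/2-.5],.064))
print(robot.sense()["position"])
E
```

```text
[253.9417 209.5623] [ 225  181   58   56 2472] [0.4891 0.1812 0.064 ] [0.4899 0.1815 0.064 ]
[433.1866 224.6762] [ 405  199   58   53 2353] [0.478  0.0584 0.064 ] [0.4778 0.0581 0.064 ]
[0.4871 0.1781 0.0708]
```

```bash
python3 -m crank '[[[0.05,-0.13,0.8],[0,0,0],85],[[0,0,0.8],[0,0,0],85],[[0,0,0.8],[0,0,0],85],[[0,0,0.4],[0,0,0],85],[[0,0,0],[0,0,0],85]]'|sed -n '2p;4p'
python3 -m crank '[[[0,0,0.4],[0,0,0],85],[[0,0,0.3],[0,0,0],85],[[0,0,0],[0,0,0],85]]'|sed -n '2p;4p'; python3 f.py
```

```text
position: [0.488, 0.1816, 0.0004]
force: [-0.1, -0.2, -0.6]
position: [0.488, 0.1818, -0.0172]
force: [-0.3, -0.0, 0.2]
[-0.3705  0.0327  0.5866] [ 0.4885  0.182  -0.0166] 25.225
```

```bash
python3 -m crank '[[[0,0,0.12],[0,0,0],85],[[0,0,0],[0,0,0],30],[[0,0,0],[0,0,0],30],[[0,0,0],[0,0,0],30],[[0,0,0],[0,0,0],30],[[0,0,0],[0,0,0],30],[[0,0,0],[0,0,0],30]]'; python3 f.py
```

```text
time_s: 26.1
position: [0.4884, 0.182, -0.0194]
tool_rot: [[1.0, 0.001, 0.0], [0.001, -1.0, 0.0], [0.0, -0.0, -1.0]]
force: [-2.1, -0.4, 8.1]
gripper_width: 0.497
gripper_force: 59.9
[-2.027  -0.3509  7.8349] [ 0.4884  0.182  -0.0194] 26.3
```

```bash
python3 -m crank '[[[0,0,-0.3],[0,0,0],30],[[0,0,-0.7],[0,0,0],30],[[0,0,-1],[0,0,0],30],[[0,0,-1],[0,0,0],30],[[0,0,0],[0,0,0],30],[[0,0,0],[0,0,0],30]]'; python3 f.py
python3 - <<'E'
from h import *
a=robot.grab_frame("side");cv2.imwrite("pics/s9.png",a[:,:,::-1])
# is the left spot on the board empty?  board yellow at mount foot
m=robot.camera_model("side");T=np.linalg.inv(np.array(m["world_from_camera"]));K=np.array(m["K"])
for q in([.4885,.182,.013],[.4885,.182,.03],[.477,.06,.03],[.4885,.182,.139]):
    c=K@(T[:3,:3]@q+T[:3,3]);u=(c[:2]/c[2]).round().astype(int);print(q,u,a[u[1]-1:u[1]+2,u[0]-1:u[0]+2].mean((0,1)))
E
```

```text
time_s: 27.05
position: [0.4881, 0.1819, 0.0549]
tool_rot: [[1.0, 0.001, -0.0], [0.001, -1.0, -0.0], [-0.0, 0.0, -1.0]]
force: [-0.2, 0.3, -2.7]
gripper_width: 0.496
gripper_force: 61.2
[-0.0267 -0.0081 -2.842 ] [0.4878 0.1818 0.0545] 27.25
[0.4885, 0.182, 0.013] [281 284] [166.1111 142.7778 101.6667]
[0.4885, 0.182, 0.03] [282 280] [128.     107.2222  75.4444]
[0.477, 0.06, 0.03] [291 239] [28.6667 28.     29.1111]
[0.4885, 0.182, 0.139] [283 247] [120.4444 114.7778 111.6667]
```

Lifted: the force reads −2.8 N (its weight) and the spot on the board is bare. On to the square seat.

```bash
python3 -m crank '[[[0.5,0.9,0],[0,0,0],30],[[0.55,0.95,0],[0,0,0],30],[[0.55,0.95,0],[0,0,0],30],[[0.55,0.95,0],[0,0,0],30],[[0.55,0.95,0],[0,0,0],30],[[0.55,0.95,0],[0,0,0],30],[[0.55,0.95,0],[0,0,0],30],[[0.55,0.95,0],[0,0,0],30],[[0.55,0.95,0],[0,0,0],30],[[0.55,0.95,0],[0,0,0],30]]'|sed -n '2p'
python3 -m crank '[[[0.55,0.95,0],[0,0,0],30],[[0.55,0.9,0],[0,0,0],30],[[0,0,0],[0,0,0],30],[[0,0,0],[0,0,0],30],[[0,0,0],[0,0,0],30]]'; python3 f.py
python3 - <<'E'
from h import *
s=robot.sense();im=robot.grab_frame("wrist");m=robot.camera_model("wrist");cv2.imwrite("pics/w10.png",im[:,:,::-1])
hsv=cv2.cvtColor(im,cv2.COLOR_RGB2HSV).astype(int)
cap=(hsv[...,1]<45)&(hsv[...,2]>100)
zc=.064+s["position"][2]+.0194
for c,t in blobs(cap,400,9000): print(c,t,plane(m,[t[0]+t[2]/2-.5,t[1]+t[3]/2-.5],zc),plane(m,c,zc))
print(s["position"],zc)
y=((hsv[...,0]>=19)&(hsv[...,0]<32)&(hsv[...,2]>150)&(hsv[...,1]>60)).astype(np.uint8)
for c,t in blobs(y,1500,90000): print("wood",c,t)
E
```

```text
position: [0.6254, -0.0554, 0.0549]
time_s: 29.18
position: [0.652, -0.0999, 0.0552]
tool_rot: [[1.0, 0.002, -0.001], [0.002, -1.0, 0.0], [-0.001, -0.0, -1.0]]
force: [-0.1, 0.7, -2.6]
gripper_width: 0.5
gripper_force: 61.5
[ 0.3281 -0.0728 -2.876 ] [ 0.6523 -0.0999  0.0553] 29.375
[128.2706 207.3522] [  98  180   61   56 1678] [ 0.6902 -0.0541  0.1387] [ 0.6902 -0.0542  0.1387]
[503.8017 202.9675] [493 180  19  45 585] [ 0.6925 -0.1848  0.1387] [ 0.6921 -0.1855  0.1387]
[316.6522 251.4372] [306 231  23  44 414] [ 0.6726 -0.1215  0.1387] [ 0.673  -0.1213  0.1387]
[258.2179 293.5378] [ 208  252  101   85 6149] [ 0.6546 -0.0998  0.1387] [ 0.6548 -0.0999  0.1387]
[378.7057 367.7539] [360 349  36  35 581] [ 0.6191 -0.1501  0.1387] [ 0.6182 -0.1507  0.1387]
[ 0.6523 -0.0999  0.0553] 0.13873176451088062
wood [260.4836 139.0616] [ 194  117  153   53 1704]
```

```bash
python3 -m crank '[[[0.04,0.03,0.7],[0,0,0],30],[[0,0,0.8],[0,0,0],30],[[0,0,0.5],[0,0,0],30],[[0,0,0.15],[0,0,0],30],[[0,0,0],[0,0,0],30],[[0,0,0],[0,0,0],30]]'|sed -n '2p;4p'
python3 -m crank '[[[0,0,0.08],[0,0,0],30],[[0,0,0.08],[0,0,0],30],[[0,0,0],[0,0,0],30]]'|sed -n '2p;4p'; python3 f.py
```

```text
position: [0.6538, -0.1012, 0.002]
force: [1.0, 0.2, -2.8]
position: [0.6533, -0.1011, -0.0026]
force: [0.1, 0.0, -3.2]
[-0.268   0.1734 -2.5362] [ 0.6535 -0.1011 -0.0025] 30.75
```

No contact force 1 mm below the rim, so it is entering the recess. I go on to the floor, which should be at TCP z≈−0.0074.

```bash
python3 -m crank '[[[0,0,0.1],[0,0,0],30],[[0,0,0.06],[0,0,0],30],[[0,0,0],[0,0,0],30]]'|sed -n '2p;4p'; python3 f.py
python3 -m crank '[[[0,0,0.04],[0,0,0],30],[[0,0,0],[0,0,0],30]]'|sed -n '2p;4p';python3 f.py
```

```text
position: [0.6533, -0.1011, -0.0067]
force: [-1.0, 0.4, -3.0]
[-0.1474 -0.4981 -2.2332] [ 0.6535 -0.1011 -0.0065] 31.325
position: [0.6536, -0.1011, -0.0073]
force: [-1.0, 0.2, 0.3]
[-0.6357 -0.2095  1.2446] [ 0.6536 -0.1011 -0.0073] 31.775
```

Floor contact is exactly where expected. I release, rise and go to the firm mount.

```bash
python3 -m crank '[[[0,0,0],[0,0,0],60],[[0,0,0],[0,0,0],85],[[0,0,0],[0,0,0],85],[[0,0,0],[0,0,0],85],[[0,0,-0.3],[0,0,0],85],[[0,0,-0.9],[0,0,0],85],[[0,0,-0.95],[0,0,0],85],[[0,0,-0.95],[0,0,0],85]]'|sed -n '2p;4p;5p'
python3 -m crank '[[[-0.9,-0.82,0],[0,0,0],85],[[-1,-0.92,0],[0,0,0],85],[[-1,-0.92,0],[0,0,0],85],[[-1,-0.92,0],[0,0,0],85],[[-1,-0.92,0],[0,0,0],85],[[-1,-0.92,0],[0,0,0],85],[[-1,-0.92,0],[0,0,0],85],[[0,0,0],[0,0,0],85],[[0,0,0],[0,0,0],85],[[0,0,0],[0,0,0],85]]'|sed -n '2p;4p'; python3 f.py
python3 - <<'E'
from h import *
for n,box in(("wrist",(140,384,200,512)),("side",(160,310,180,330))):
    s=robot.sense();im=robot.grab_frame(n);m=robot.camera_model(n)
    cv2.imwrite(f"pics/{n}11.png",im[:,:,::-1])
    hsv=cv2.cvtColor(im,cv2.COLOR_RGB2HSV).astype(int)
    cap=np.zeros(im.shape[:2],bool);r0,r1,c0,c1=box;cap[r0:r1,c0:c1]=1
    cap&=(hsv[...,1]<(45 if n=="wrist" else 70))&(hsv[...,2]>105)
    for c,t in blobs(cap,70 if n=="side" else 1200,9000): print(n,c,t,plane(m,c,.064),plane(m,c,.076))
print(s["position"])
E
```

```text
position: [0.6535, -0.1011, 0.0713]
force: [0.0, 0.5, -0.1]
gripper_width: 0.996
position: [0.4817, 0.0567, 0.0702]
force: [-0.7, 0.4, -0.5]
[ 0.0764 -0.2313 -0.0081] [0.4811 0.0569 0.0699] 34.225
wrist [256.4877 216.8247] [ 228  190   58   55 2442] [0.478  0.0583 0.064 ] [0.483  0.0582 0.076 ]
wrist [446.8842 231.0973] [ 418  205   59   53 2323] [ 0.4675 -0.0725  0.064 ] [ 0.4732 -0.0642  0.076 ]
side [230.175  175.3083] [223 171  15  10 120] [ 0.6561 -0.1133  0.064 ] [ 0.6529 -0.0995  0.076 ]
side [228.3195 220.9959] [219 213  19  17 241] [0.6299 0.0533 0.064 ] [0.6271 0.0646 0.076 ]
side [291.9438 229.2937] [284 220  17  17 160] [0.4772 0.0606 0.064 ] [0.4768 0.0718 0.076 ]
side [209.7659 304.9866] [191 299  38  11 299] [0.6237 0.2879 0.064 ] [0.621  0.2955 0.076 ]
[0.481  0.0569 0.0699]
```

The soft mount's cap reads (0.653,−0.0995) at the seated height of 76 mm, as it should. The firm one stands at (0.4775,0.0592), so I go down on it.

```bash
python3 -m crank '[[[-0.14,-0.09,0.8],[0,0,0],85],[[0,0,0.8],[0,0,0],85],[[0,0,0.8],[0,0,0],85],[[0,0,0.5],[0,0,0],85],[[0,0,0.3],[0,0,0],85],[[0,0,0.36],[0,0,0],85],[[0,0,0],[0,0,0],85]]'|sed -n '2p;4p'
python3 -m crank '[[[0,0,0],[0,0,0],30],[[0,0,0],[0,0,0],30],[[0,0,0],[0,0,0],30],[[0,0,0],[0,0,0],30],[[0,0,0],[0,0,0],30],[[0,0,0],[0,0,0],30]]'; python3 f.py
```

```text
position: [0.4771, 0.0594, -0.0193]
force: [-0.0, 0.1, -0.1]
time_s: 35.95
position: [0.4776, 0.0595, -0.0183]
tool_rot: [[1.0, 0.001, 0.001], [0.001, -1.0, 0.0], [0.001, -0.0, -1.0]]
force: [-2.4, 0.1, 13.0]
gripper_width: 0.503
gripper_force: 59.2
[-2.4166 -0.127  12.9086] [ 0.4775  0.0595 -0.0184] 36.15
```

```bash
python3 -m crank '[[[0,0,-0.3],[0,0,0],30],[[0,0,-0.7],[0,0,0],30],[[0,0,-1],[0,0,0],30],[[0,0,-1],[0,0,0],30],[[0,0,0],[0,0,0],30],[[0,0,0],[0,0,0],30]]'|sed -n '2p;4p;5p'; python3 f.py
python3 -m crank '[[[0.8,-0.4,0],[0,0,0],30],[[0.9,-0.5,0],[0,0,0],30],[[0.9,-0.5,0],[0,0,0],30],[[0.9,-0.5,0],[0,0,0],30],[[0.9,-0.5,0],[0,0,0],30],[[0.9,-0.5,0],[0,0,0],30],[[0.9,-0.5,0],[0,0,0],30],[[0.76,-0.41,0],[0,0,0],30],[[0,0,0],[0,0,0],30],[[0,0,0],[0,0,0],30]]'|sed -n '2p;4p;5p'; python3 f.py
```

```text
position: [0.477, 0.0594, 0.0557]
force: [-0.0, -0.8, -2.3]
gripper_width: 0.494
[ 0.4953  0.2256 -3.188 ] [0.4767 0.0594 0.0552] 37.1
position: [0.6501, 0.1546, 0.0551]
force: [-0.2, -0.6, -3.2]
gripper_width: 0.497
[ 0.2105 -0.1571 -2.7124] [0.6506 0.1546 0.0559] 38.55
```

```bash
python3 -m crank '[[[0.06,0,0.7],[0,0,0],30],[[0,0,0.8],[0,0,0],30],[[0,0,0.5],[0,0,0],30],[[0,0,0.15],[0,0,0],30],[[0,0,0],[0,0,0],30],[[0,0,0],[0,0,0],30]]'|sed -n '2p;4p'
python3 -m crank '[[[0,0,0.08],[0,0,0],30],[[0,0,0.06],[0,0,0],30],[[0,0,0],[0,0,0],30]]'|sed -n '2p;4p'; python3 f.py
```

```text
position: [0.6531, 0.155, 0.0028]
force: [-0.2, -0.5, -2.2]
position: [0.6526, 0.1548, -0.0013]
force: [1.0, -0.9, -2.6]
[ 0.0005 -0.4225 -2.951 ] [ 0.6527  0.1549 -0.0012] 39.875
```

```bash
python3 -m crank '[[[0,0,0.1],[0,0,0],30],[[0,0,0.06],[0,0,0],30],[[0,0,0],[0,0,0],30]]'|sed -n '2p;4p'; python3 f.py
python3 -m crank '[[[0,0,0.04],[0,0,0],30],[[0,0,0],[0,0,0],30]]'|sed -n '2p;4p';python3 f.py
```

```text
position: [0.6525, 0.1548, -0.0055]
force: [-0.4, -0.7, -3.5]
[-0.1241 -0.1926 -3.5705] [ 0.6526  0.1549 -0.0053] 40.45
position: [0.6528, 0.1549, -0.0062]
force: [-0.1, -0.8, -1.8]
[ 0.0526 -1.163  -2.6677] [ 0.6527  0.1549 -0.0062] 40.9
```

```bash
python3 -m crank '[[[0,0,0.04],[0,0,0],30],[[0,0,0],[0,0,0],30]]'|sed -n '2p;4p';python3 f.py
```

```text
position: [0.6528, 0.1549, -0.0063]
force: [-4.2, -2.2, 11.9]
[-4.4563 -2.0212 12.0044] [ 0.6528  0.1549 -0.0063] 41.35
```

On the floor. I release, rise, back off and check.

```bash
python3 -m crank '[[[0,0,0],[0,0,0],60],[[0,0,0],[0,0,0],85],[[0,0,0],[0,0,0],85],[[0,0,0],[0,0,0],85],[[0,0,-0.3],[0,0,0],85],[[0,0,-0.9],[0,0,0],85],[[0,0,-1],[0,0,0],85],[[0,0,-1],[0,0,0],85],[[0,0,-1],[0,0,0],85],[[0,0,-1],[0,0,0],85]]'|sed -n '2p;4p;5p'
python3 -m crank '[[[-0.5,0.8,-0.5],[0,0,0],85],[[-0.9,0.8,-0.5],[0,0,0],85],[[-0.9,0.8,0],[0,0,0],85],[[-0.9,0.8,0],[0,0,0],85],[[-0.9,0.8,0],[0,0,0],85],[[-0.9,0,0],[0,0,0],85],[[-0.9,0,0],[0,0,0],85],[[0,0,0],[0,0,0],85],[[0,0,0],[0,0,0],85]]'|sed -n '2p;4p'
python3 - <<'E'
from h import *
for n,box in(("wrist",(0,384,0,512)),("side",(150,310,180,330)),("top",(130,270,140,335))):
    im=robot.grab_frame(n);m=robot.camera_model(n);cv2.imwrite(f"pics/{n}12.png",im[:,:,::-1])
    hsv=cv2.cvtColor(im,cv2.COLOR_RGB2HSV).astype(int)
    cap=np.zeros(im.shape[:2],bool);r0,r1,c0,c1=box;cap[r0:r1,c0:c1]=1
    cap&=(hsv[...,1]<(45 if n=="wrist" else 70))&(hsv[...,2]>105)
    for c,t in blobs(cap,60 if n!="wrist" else 300,6000): print(n,c,t,plane(m,c,.064),plane(m,c,.076),plane(m,c,.018))
print(robot.sense()["position"])
E
```

```text
position: [0.6527, 0.1549, 0.1242]
force: [0.4, 0.3, 0.7]
gripper_width: 0.995
position: [0.5057, 0.0544, 0.148]
force: [0.0, -0.3, 0.2]
wrist [124.7397   9.7524] [ 99   0  51  25 945] [0.6458 0.1597 0.064 ] [0.6428 0.155  0.076 ] [0.657  0.1779 0.018 ]
wrist [314.0448  26.3149] [ 289    0   51   55 1429] [0.6343 0.0103 0.064 ] [0.6319 0.0123 0.076 ] [0.6435 0.0027 0.018 ]
wrist [466.0346   9.3523] [443   0  51  24 897] [ 0.6464 -0.1084  0.064 ] [ 0.6434 -0.101   0.076 ] [ 0.6577 -0.1367  0.018 ]
wrist [505.854  163.9146] [498 145  14  36 363] [ 0.5225 -0.1699  0.064 ] [ 0.5251 -0.1598  0.076 ] [ 0.5123 -0.2088  0.018 ]
wrist [390.4662 219.347 ] [ 370  201   42   38 1199] [ 0.468  -0.0723  0.064 ] [ 0.4731 -0.0666  0.076 ] [ 0.4484 -0.0943  0.018 ]
wrist [ 17.403  253.1589] [  0 214  42  71 856] [0.4312 0.2944 0.064 ] [0.438  0.2836 0.076 ] [0.4052 0.336  0.018 ]
side [230.175  175.3083] [223 171  15  10 120] [ 0.6561 -0.1133  0.064 ] [ 0.6529 -0.0995  0.076 ] [ 0.6684 -0.1664  0.018 ]
side [300.403  191.9328] [293 187  16  11 134] [ 0.4664 -0.0711  0.064 ] [ 0.4662 -0.0579  0.076 ] [ 0.4673 -0.1216  0.018 ]
side [228.3195 220.9959] [219 213  19  17 241] [0.6299 0.0533 0.064 ] [0.6271 0.0646 0.076 ] [0.6406 0.0102 0.018 ]
side [209.565 249.69 ] [201 243  18  15 200] [0.6552 0.1465 0.064 ] [0.652  0.1563 0.076 ] [0.6674 0.109  0.018 ]
side [209.7987 305.    ] [191 299  38  11 298] [0.6236 0.2879 0.064 ] [0.6209 0.2955 0.076 ] [0.634  0.2588 0.018 ]
top [280.1353 165.2824] [273 159  16  14 170] [ 0.6556 -0.0996  0.064 ] [ 0.6521 -0.099   0.076 ] [ 0.6689 -0.102   0.018 ]
top [313.1749 216.7432] [306 210  16  15 183] [ 0.5185 -0.1883  0.064 ] [ 0.5163 -0.1869  0.076 ] [ 0.5268 -0.1939  0.018 ]
top [267.8579 234.9789] [261 228  15  15 190] [ 0.4671 -0.071   0.064 ] [ 0.4654 -0.0706  0.076 ] [ 0.4735 -0.0723  0.018 ]
[0.5059 0.0546 0.1478]
```

```bash
python3 -c "
from plant import robot
print(robot.sense()['time_s']);print(robot.finish_job())"
```

```text
43.875
the job is handed in; nothing more can be done
None
```

I pressed all three mounts left to right and handed the job in at 43.9 s: the soft one (left) is in the square seat, the firm one (centre) is in the round seat, and the middle one still stands on the right of the board.

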